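# Find the empty pocket by its tell-tale pin and store the dressing stick

### The arm

A 6-joint arm with a two-finger parallel gripper is mounted at the origin on a cart in front of the work surface, level with it; the furniture and walls round the work are solid. World frame = base frame: x ahead of the robot, y to its left, z up, the work surface at z = 0. Lengths are in m, angles in rad, forces in N, time in s.
With the tool pointing down it reaches from about 0.275 to 0.725 m from the base axis. Payload 15.9 kg.
Tool frame: the origin (TCP) lies on the mounting face of the last link; the fingertips stand 173 mm ahead of it and the grasp point (between the pads) lies 155 mm ahead of it; z points along the fingers, y is the line along which they close (so a half turn about z gives the same grasp; the last joint's range is limited). The gripper opens to 85 mm and grips with 20 to 120 N. Pads are 22 mm wide; open, the fingers measure 114 mm over their backs; the gripper's body (76 mm by 85 mm) begins 54 mm behind the grasp point. The pads swing forward as they close: fully open they stand 13 mm farther back than shut.
Start: joints at [1.233, 0.213, -0.034, 1.323, 0, 1.571], TCP at [0.166, 0.472, 0.405] pointing down, gripper open.
Joint ranges: [-2.98, 2.98], [-0.74, 1.72], [-1.14, 1.35], [-2.1, 2.04], [-1.57, 1.44], [-3.14, 3.14]. Speed limits (rad/s): [1.89, 1.89, 2.39, 2.57, 3.14, 3.14].

### API

Orientations are given as a unit quaternion [x, y, z, w].
In Python, from cell import readout, camera, camera_model, sign_off, spotter gives the robot as it stands.
- The arm moves only by the shell command python3 -m inch 'ROWS' [FORCE]. ROWS is JSON, a list that holds one entry, the list of rows, each a list of 7 numbers: the finger opening in cm, from 0 to 8.54, then the shift along the tool's x, y, z in cm, then the turn, a rotation vector about the tool's x, y, z in rad. A call has exactly 8 rows; each row is the pose to reach, as a shift and turn from the pose commanded when the call began, along the tool's axes at that moment; what a row does not reach only later rows make up. A row lasts 1/12 s, in which the tool goes at most 41.7 mm and 7.16 degrees, less where a joint would pass 70% of its speed; a pose out of reach is approached as far as the arm can. A call with a gripper value outside its range is refused whole. The fingers move at their own pace and stop on an object; FORCE is the grip in N (left out, the last holds). Time passes only in rows, so rows that repeat a pose let the fingers close, or fill a call up. It gives the time, the measured TCP pose, the force, the opening and the grip force at its end, in the units of the state.
- readout.sense(): the state, without advancing time (a new reading comes with each control period).
- camera(name): name is "side" or "top" or "wrist"; returns the picture (480x640x3 uint8, red, green, blue); there is no depth.
- camera_model(name): a dict with "fx", "fy", "cx", "cy" (pixels), "view" (4x4, takes a point from world to camera coordinates). Camera axes: x right, y up, looking along -z (the intrinsics and any distortion apply to the point x, -y, -z); pixel columns grow to the right and rows downward; lengths in m; the calibration is good to about 2 mm. The wrist camera is an equidistant fisheye: a pixel r from the principal point sees the ray r / f radians off the axis. A picture is of the moment at which its call begins: read the wrist's pose just before it. camera_model takes no time and is no camera call; for the wrist camera it gives the pose at the moment of the call.
- sign_off(): hands the job in; it is judged then, once.
Trained networks look in the newest picture that a camera, given by its name, has taken for a name from the list of things; names that differ only in an ending like _2 or _b are one class to them, and where a whole thing is asked for, a point or a joint stands for the part that bears it (a point fixed in the world has none). Each returns a list of dicts, best first, with "conf" (0 to 1); they miss things now and then, are a little off and sometimes report something else, mostly with a low value. They report only what shows in the picture. A call takes as long as a camera call. They do not tell look-alikes from the thing itself.
- spotter.recognise(target, camera): "centre" ([column, row] in pixels, amid what is visible of it).
- spotter.masks_of(target, camera): "mask" (480x640 bool, what is visible of it) and "centre" ([column, row] in pixels, amid what is visible of it).
- spotter.tip_of(target, camera): "centre" ([column, row] in pixels: a listed point, or the origin of a listed thing).
The state is a dict: "clock": time; "joint_positions": joint angles; "dq": joint speeds; "joint_torque": joint torques, N m; "position": TCP position; "ee_rot": TCP orientation; "wrist_force": force on the tool from outside, world axes, zero at the start; "ft_torque": the same for the moment, N m; "finger_gap": opening from 0.0 (shut) to 1.0 (fully open); "gripper_force": force on a finger pad.
Only numpy, scipy, OpenCV 4.12 (cv2) and the standard library are available. Lean on these libraries where they do the work, as an engineer would, in place of code of your own. Each camera call takes 0.05 s, during which the arm holds its last target. There are 200 camera calls.

### The job

The loose brown dressing stick on the left belongs in the one empty pocket of the covered tray. With all lids shut, press the brass tell-tale pins down to feel which pocket is empty (its pin goes fully home, the others stop after a few millimetres); open only that lid, lay the stick flat in the pocket between its ribs, and shut the lid fully again. Never lift the lid of a full pocket, or any lid before its pin is fully home, and leave the other things on the bench where they are.

Things in the scene. Friction and masses are not known exactly. Their poses are not given: they have to be found in the camera images.
- tray: Tray fixed to the bench: aluminium base 124 x 218 mm, top face 12 mm up, four narrow pockets side by side 58 mm apart, each under its own green lid; three hide sticks like the loose one, one (it varies) is empty. Origin on the bench under the middle of the pockets; x along the pockets from knobs to hinges, y left, z up. Pockets a to d lie left to right at y = +87, +29, -29, -87 mm.
- stick: The loose brown dressing stick to be stored, a plain bar 25 x 75 x 12 mm, about 70 g, lying on the bench on the left. Origin in the middle of its underside; its own y runs along its length, z up. To be gripped across its 25 mm width. Between it and the tray lie a wrist pad (36 mm high) and, from about x = 0.62 m on, a tall lathe and a lamp: carry it in front of them.
- felt_block: Bystander: loose cream felt-faced block, 38 x 60 x 22 mm. Origin at the centre of its underside.
- jar: Bystander: loose jar with green cap, just right of the tray, 52 mm across, 60 mm tall. Origin at the centre of its underside.
- pocket_a (a point): Middle of the floor (12 mm above the bench) of the leftmost pocket; axes as the tray's. The stick lies along x between ribs 6 mm high: 80 mm apart lengthwise, 30 mm apart sideways. The side ribs stand only 24 to 36 mm either side of the middle, so fingers may reach down beside the stick's middle; the next closed lid begins 38 mm sideways of this point.
- lid_a (a joint): Angle of the lid over pocket a: 0 shut, up to 2.0 open (leaning back past upright). Hinge axis parallel to the tray's y, 62 mm beyond the pocket's middle along +x and 16 mm above the pocket floor. Lid 39 mm wide, 106 mm long, top 19 mm above the pocket floor; friction (0.1 N m) keeps it where it is left.
- knob_a (a point): Centre of the black ball knob (18 mm across) of lid a, held on a thin rod 24 mm out from the lid's front edge, 132 mm from the hinge axis and, when shut, level with it; it moves with the lid. Can be pinched from above across the tray's y and turns freely in the fingers as the lid swings.
- pin_a (a joint): How far the tell-tale pin in lid a is pushed in, m: 0 raised (start), 0.014 fully home. It slides with about 2 N friction and stays where it is pushed. Over a pocket with a stick it stops on the stick after 4 mm; over the empty pocket it goes fully home. Shutting the lid on a stick pushes the pin back up to about 4 mm.
- pinhead_a (a point): Top of the brass head (15 mm across) of the tell-tale pin, upright in the lid at the middle of pocket a; 22 mm above the lid's top when raised; it moves with the pin and the lid.
- pocket_b (a point): Middle of the floor (12 mm above the bench) of the second from the left pocket; axes as the tray's. The stick lies along x between ribs 6 mm high: 80 mm apart lengthwise, 30 mm apart sideways. The side ribs stand only 24 to 36 mm either side of the middle, so fingers may reach down beside the stick's middle; the next closed lid begins 38 mm sideways of this point.
- lid_b (a joint): Angle of the lid over pocket b: 0 shut, up to 2.0 open (leaning back past upright). Hinge axis parallel to the tray's y, 62 mm beyond the pocket's middle along +x and 16 mm above the pocket floor. Lid 39 mm wide, 106 mm long, top 19 mm above the pocket floor; friction (0.1 N m) keeps it where it is left.
- knob_b (a point): Centre of the black ball knob (18 mm across) of lid b, held on a thin rod 24 mm out from the lid's front edge, 132 mm from the hinge axis and, when shut, level with it; it moves with the lid. Can be pinched from above across the tray's y and turns freely in the fingers as the lid swings.
- pin_b (a joint): How far the tell-tale pin in lid b is pushed in, m: 0 raised (start), 0.014 fully home. It slides with about 2 N friction and stays where it is pushed. Over a pocket with a stick it stops on the stick after 4 mm; over the empty pocket it goes fully home. Shutting the lid on a stick pushes the pin back up to about 4 mm.
- pinhead_b (a point): Top of the brass head (15 mm across) of the tell-tale pin, upright in the lid at the middle of pocket b; 22 mm above the lid's top when raised; it moves with the pin and the lid.
- pocket_c (a point): Middle of the floor (12 mm above the bench) of the third from the left pocket; axes as the tray's. The stick lies along x between ribs 6 mm high: 80 mm apart lengthwise, 30 mm apart sideways. The side ribs stand only 24 to 36 mm either side of the middle, so fingers may reach down beside the stick's middle; the next closed lid begins 38 mm sideways of this point.
- lid_c (a joint): Angle of the lid over pocket c: 0 shut, up to 2.0 open (leaning back past upright). Hinge axis parallel to the tray's y, 62 mm beyond the pocket's middle along +x and 16 mm above the pocket floor. Lid 39 mm wide, 106 mm long, top 19 mm above the pocket floor; friction (0.1 N m) keeps it where it is left.
- knob_c (a point): Centre of the black ball knob (18 mm across) of lid c, held on a thin rod 24 mm out from the lid's front edge, 132 mm from the hinge axis and, when shut, level with it; it moves with the lid. Can be pinched from above across the tray's y and turns freely in the fingers as the lid swings.
- pin_c (a joint): How far the tell-tale pin in lid c is pushed in, m: 0 raised (start), 0.014 fully home. It slides with about 2 N friction and stays where it is pushed. Over a pocket with a stick it stops on the stick after 4 mm; over the empty pocket it goes fully home. Shutting the lid on a stick pushes the pin back up to about 4 mm.
- pinhead_c (a point): Top of the brass head (15 mm across) of the tell-tale pin, upright in the lid at the middle of pocket c; 22 mm above the lid's top when raised; it moves with the pin and the lid.
- pocket_d (a point): Middle of the floor (12 mm above the bench) of the rightmost pocket; axes as the tray's. The stick lies along x between ribs 6 mm high: 80 mm apart lengthwise, 30 mm apart sideways. The side ribs stand only 24 to 36 mm either side of the middle, so fingers may reach down beside the stick's middle; the next closed lid begins 38 mm sideways of this point.
- lid_d (a joint): Angle of the lid over pocket d: 0 shut, up to 2.0 open (leaning back past upright). Hinge axis parallel to the tray's y, 62 mm beyond the pocket's middle along +x and 16 mm above the pocket floor. Lid 39 mm wide, 106 mm long, top 19 mm above the pocket floor; friction (0.1 N m) keeps it where it is left.
- knob_d (a point): Centre of the black ball knob (18 mm across) of lid d, held on a thin rod 24 mm out from the lid's front edge, 132 mm from the hinge axis and, when shut, level with it; it moves with the lid. Can be pinched from above across the tray's y and turns freely in the fingers as the lid swings.
- pin_d (a joint): How far the tell-tale pin in lid d is pushed in, m: 0 raised (start), 0.014 fully home. It slides with about 2 N friction and stays where it is pushed. Over a pocket with a stick it stops on the stick after 4 mm; over the empty pocket it goes fully home. Shutting the lid on a stick pushes the pin back up to about 4 mm.
- pinhead_d (a point): Top of the brass head (15 mm across) of the tell-tale pin, upright in the lid at the middle of pocket d; 22 mm above the lid's top when raised; it moves with the pin and the lid.
There are look-alikes about, which are no part of the job. What is shaped like the stick but black is not meant.

How it is judged:
On the way, in this order (a step that is already met when the one before it is completed fails the run):
1. with all lids shut, the tell-tale pin of the empty pocket is pushed fully home (over 11 mm) (value of joint each of lid_a, lid_b, lid_c, lid_d below 0.05 rad and value of joint any of pin_a, pin_b, pin_c, pin_d above 0.011 m), for 0.1 s.
2. the stick lies in the empty pocket, its lid still open ((((x of stick in the frame of pocket_a between -0.008 and 0.008 m and y of stick in the frame of pocket_a between -0.006 and 0.006 m and z of stick in the frame of pocket_a below 0.005 m and angle between the y axis of stick and the x axis of tray, either way round below 0.12 rad) and value of joint lid_a above 0.5 rad) or ((x of stick in the frame of pocket_b between -0.008 and 0.008 m and y of stick in the frame of pocket_b between -0.006 and 0.006 m and z of stick in the frame of pocket_b below 0.005 m and angle between the y axis of stick and the x axis of tray, either way round below 0.12 rad) and value of joint lid_b above 0.5 rad) or ((x of stick in the frame of pocket_c between -0.008 and 0.008 m and y of stick in the frame of pocket_c between -0.006 and 0.006 m and z of stick in the frame of pocket_c below 0.005 m and angle between the y axis of stick and the x axis of tray, either way round below 0.12 rad) and value of joint lid_c above 0.5 rad) or ((x of stick in the frame of pocket_d between -0.008 and 0.008 m and y of stick in the frame of pocket_d between -0.006 and 0.006 m and z of stick in the frame of pocket_d below 0.005 m and angle between the y axis of stick and the x axis of tray, either way round below 0.12 rad) and value of joint lid_d above 0.5 rad))), for 0.1 s.
At the end, for the whole second after the job is handed in: The stick lies flat on the floor of the pocket that was empty (within 8 mm lengthwise and 6 mm sideways of its middle, along the pocket within 0.12 rad, its underside no more than 5 mm above the pocket floor), at rest, and all four lids are shut (under 0.05 rad) (((x of stick in the frame of pocket_a between -0.008 and 0.008 m and y of stick in the frame of pocket_a between -0.006 and 0.006 m and z of stick in the frame of pocket_a below 0.005 m and angle between the y axis of stick and the x axis of tray, either way round below 0.12 rad) or (x of stick in the frame of pocket_b between -0.008 and 0.008 m and y of stick in the frame of pocket_b between -0.006 and 0.006 m and z of stick in the frame of pocket_b below 0.005 m and angle between the y axis of stick and the x axis of tray, either way round below 0.12 rad) or (x of stick in the frame of pocket_c between -0.008 and 0.008 m and y of stick in the frame of pocket_c between -0.006 and 0.006 m and z of stick in the frame of pocket_c below 0.005 m and angle between the y axis of stick and the x axis of tray, either way round below 0.12 rad) or (x of stick in the frame of pocket_d between -0.008 and 0.008 m and y of stick in the frame of pocket_d between -0.006 and 0.006 m and z of stick in the frame of pocket_d below 0.005 m and angle between the y axis of stick and the x axis of tray, either way round below 0.12 rad)) and value of joint each of lid_a, lid_b, lid_c, lid_d below 0.05 rad and linear speed of stick below 0.02 m/s); the robot touches nothing.
It fails at once if lid a is lifted (over 0.25 rad) although its pin has not gone down more than 8 mm and the stick is not in its pocket (value of joint lid_a above 0.25 rad and value of joint pin_a below 0.008 m and not (x of stick in the frame of pocket_a between -0.008 and 0.008 m and y of stick in the frame of pocket_a between -0.006 and 0.006 m and z of stick in the frame of pocket_a below 0.005 m and angle between the y axis of stick and the x axis of tray, either way round below 0.12 rad)).
It fails at once if lid b is lifted (over 0.25 rad) although its pin has not gone down more than 8 mm and the stick is not in its pocket (value of joint lid_b above 0.25 rad and value of joint pin_b below 0.008 m and not (x of stick in the frame of pocket_b between -0.008 and 0.008 m and y of stick in the frame of pocket_b between -0.006 and 0.006 m and z of stick in the frame of pocket_b below 0.005 m and angle between the y axis of stick and the x axis of tray, either way round below 0.12 rad)).
It fails at once if lid c is lifted (over 0.25 rad) although its pin has not gone down more than 8 mm and the stick is not in its pocket (value of joint lid_c above 0.25 rad and value of joint pin_c below 0.008 m and not (x of stick in the frame of pocket_c between -0.008 and 0.008 m and y of stick in the frame of pocket_c between -0.006 and 0.006 m and z of stick in the frame of pocket_c below 0.005 m and angle between the y axis of stick and the x axis of tray, either way round below 0.12 rad)).
It fails at once if lid d is lifted (over 0.25 rad) although its pin has not gone down more than 8 mm and the stick is not in its pocket (value of joint lid_d above 0.25 rad and value of joint pin_d below 0.008 m and not (x of stick in the frame of pocket_d between -0.008 and 0.008 m and y of stick in the frame of pocket_d between -0.006 and 0.006 m and z of stick in the frame of pocket_d below 0.005 m and angle between the y axis of stick and the x axis of tray, either way round below 0.12 rad)).
It fails at once if a bystander (felt block or jar) is moved more than 30 mm (distance of any of felt_block, jar from where it was at the start of the episode above 0.03 m).
It also fails if it takes over 72 s, if anything falls off the work surface, if the arm or the gripper's body presses on something with over 40 N, if the wrist force passes 120 N, or if a joint passes its speed limit or range.

## Working session

There is one attempt and no reset: what is moved stays moved. The work goes in short steps, Python scripts to look and compute and a shell command to move; the robot and the scene stay as the last step left them, time stands still between calls to the robot, and variables do not carry over. Pictures are saved under pics/ and viewed, at most 10 in all, crops included, and the job is handed in when it is done.

```bash
mkdir -p pics; ls
cat > h.py <<'E'
import numpy as np,cv2
from cell import readout,camera,camera_model,spotter
from scipy.spatial.transform import Rotation as R
def ray(name,px,m=None):
    m=m or camera_model(name);V=np.array(m["view"])
    u=(px[0]-m["cx"])/m["fx"];v=(px[1]-m["cy"])/m["fy"]
    if name=="wrist":
        r=np.hypot(u,v);s=np.sin(r)/max(r,1e-9);d=np.array([u*s,-v*s,-np.cos(r)])
    else: d=np.array([u,-v,-1.])
    return -V[:3,:3].T@V[:3,3],V[:3,:3].T@d
def atz(name,px,z,m=None):
    o,d=ray(name,px,m);return o+d*(z-o[2])/d[2]
def proj(name,p,m=None):
    m=m or camera_model(name);V=np.array(m["view"]);c=V[:3,:3]@p+V[:3,3]
    return np.array([m["cx"]+m["fx"]*c[0]/-c[2],m["cy"]-m["fy"]*c[1]/-c[2]])
def save(name,fn):
    im=camera(name);cv2.imwrite("pics/"+fn,im[:,:,::-1]);return im
E
python3 - <<'E'
from h import *
s=readout.sense();print(s)
a=save("top","top0.png");b=save("side","side0.png")
for n in("top","side"):
    print(n,{k:v for k,v in camera_model(n).items() if k!='view'})
    for t in("stick","felt_block","jar","tray","pinhead_a","knob_a"):
        for r in spotter.tip_of(t,n):
            z={"pinhead_a":.053,"knob_a":.028}.get(t,0)
            print(t,np.round(r["centre"],1),round(r["conf"],2),atz(n,r["centre"],z).round(4))
E
```

```text
pics
{'clock': 0.0, 'joint_positions': array([ 1.23301010e+00,  2.13370284e-01, -3.50308527e-02,  1.32348186e+00,
        2.46152822e-06,  1.57079538e+00]), 'dq': array([-0.00172825,  0.00025551,  0.0010427 ,  0.00118065,  0.00086452,
       -0.00017617]), 'joint_torque': array([-1.33709091e-03, -6.86169648e+01,  4.87116015e+01,  1.78501848e-02,
       -2.67628166e-04, -8.84991749e-06]), 'position': array([0.16565579, 0.4716216 , 0.4042202 ]), 'ee_rot': array([ 1.68090825e-01,  9.85771363e-01, -5.35397474e-04, -9.25434490e-05]), 'wrist_force': array([ 0.24385729, -0.13513542, -0.12848625]), 'ft_torque': array([-0.0168676 , -0.00798454,  0.01363532]), 'gripper_force': 0.0, 'finger_gap': 1.0021895869616988}
top {'fx': 438.61759208866556, 'fy': 438.61759208866556, 'cx': 315.5123640252863, 'cy': 235.3776916734782}
stick [174.6 241.6] 0.77 [0.5013 0.3531 0.    ]
stick [415.3 254.1] 0.7 [ 0.4518 -0.2926  0.    ]
stick [215.1 254.7] 0.64 [0.4635 0.2452 0.    ]
felt_block [129.8 234.1] 0.8 [0.5243 0.4728 0.    ]
felt_block [425.6 228.5] 0.67 [ 0.5201 -0.323   0.    ]
felt_block [459.3 230.6]
[... 804 characters left out ...]
5 0.3544 0.    ]
stick [365.  309.8] 0.36 [ 0.5444 -0.3151  0.    ]
felt_block [287.5 183.8] 0.67 [0.5336 0.4698 0.    ]
felt_block [339.3 319.7] 0.35 [ 0.4605 -0.3273 -0.    ]
jar [407.1 366.4] 0.66 [ 0.5647 -0.5317 -0.    ]
tray [355.8 312. ] 0.91 [ 0.5159 -0.3147  0.    ]
pinhead_a [358.8 295.9] 0.57 [ 0.5253 -0.3069  0.053 ]
pinhead_a [370.4 325.5] 0.52 [ 0.5102 -0.4194  0.053 ]
pinhead_a [349.8 278.7] 0.38 [ 0.529 -0.231  0.053]
pinhead_a [353.1 290.8] 0.35 [ 0.5182 -0.2823  0.053 ]
knob_a [331.7 302. ] 0.81 [ 0.4542 -0.2811  0.028 ]
knob_a [337.1 317.8] 0.77 [ 0.4469 -0.3434  0.028 ]
knob_a [325.6 290.8] 0.71 [ 0.4534 -0.2317  0.028 ]
knob_a [343.2 336. ] 0.66 [ 0.4389 -0.4093  0.028 ]
```

View pics/top0.png

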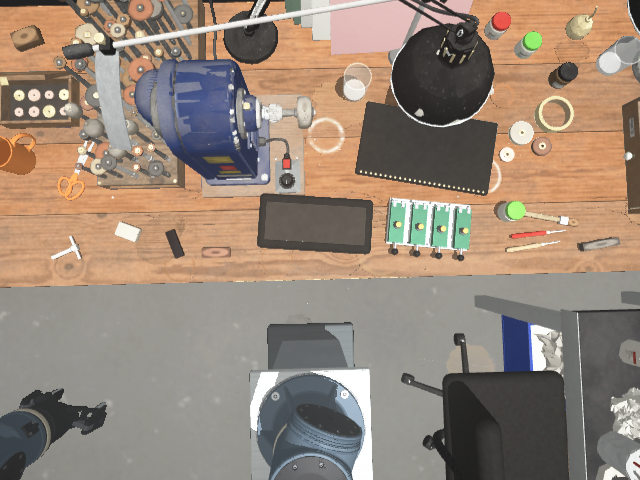

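Run:
```python
from h import *
a=cv2.imread("pics/top0.png");b=cv2.imread("pics/side0.png")
A=cv2.resize(a[185:285,100:260],(800,500),interpolation=cv2.INTER_CUBIC)
cv2.imwrite("pics/crop0.png",A)
```

```text
(no output)
```

View pics/crop0.png

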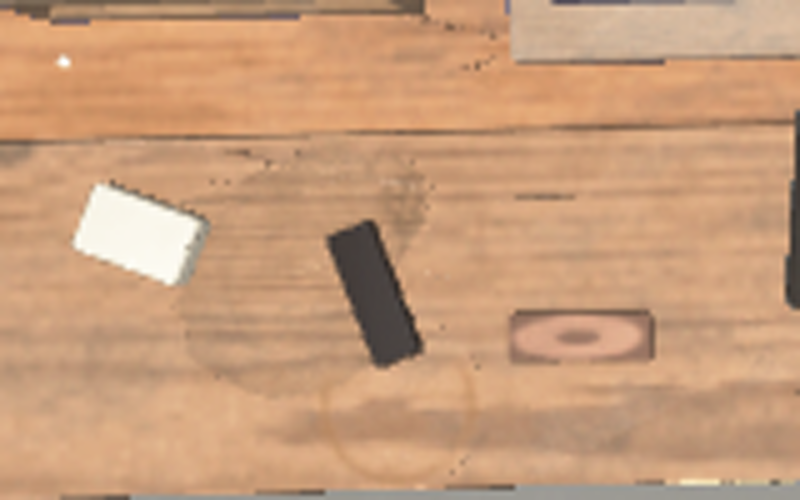

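The picture shows three candidates. The brown bar at (216,252) is the stick. The black bar at (174,242) is the look-alike and the cream felt block is at (128,231). The crop confirms the brown bar. The tray sits at about (430,228), with the jar's green cap at (514,211).

Run:
```python
from h import *
from scipy.optimize import least_squares
obs=[]
camera("top");camera("side")
for n in("top","side"):
    for t,x,z in(("pinhead_a",0,.053),("knob_a",-.07,.028)):
        rs=[r["centre"] for r in spotter.tip_of(t,n)][:4]
        rs=sorted(rs,key=lambda c:-atz(n,c,z)[1])
        print(n,t,len(rs),np.round(rs,1).tolist())
        if len(rs)==4: obs+=[(n,c,np.array([x,y,z])) for c,y in zip(rs,(.087,.029,-.029,-.087))]
ms={n:camera_model(n) for n in("top","side")}
def f(p):
    Rz=R.from_euler('z',p[2]).as_matrix()
    return np.concatenate([proj(n,Rz@q+[p[0],p[1],0],ms[n])-c for n,c,q in obs])
s=least_squares(f,[.517,-.318,0],loss='soft_l1')
print(s.x,np.round(f(s.x),1).tolist())
# stick from masks
for n in("top","side"):
    camera(n)
    for r in spotter.masks_of("stick",n):
        m=r["mask"].astype(np.uint8);p=atz(n,r["centre"],.008)
        if abs(p[1]-.24)<.04:
            ys,xs=np.nonzero(m)
            P=np.array([atz(n,(x,y),.011,ms[n])[:2] for x,y in zip(xs,ys)],np.float32)
            rc=cv2.minAreaRect(P);print(n,rc,P.mean(0),np.linalg.svd(P-P.mean(0))[2][0])
```

```text
top pinhead_a 4 [[400.0, 223.4], [421.8, 222.1], [446.1, 230.5], [461.3, 229.0]]
top knob_a 4 [[394.4, 250.7], [416.0, 253.7], [441.5, 256.4], [454.5, 258.9]]
side pinhead_a 4 [[356.4, 297.2], [365.5, 307.0], [368.9, 324.5], [366.9, 335.1]]
side knob_a 4 [[325.3, 286.1], [330.7, 303.2], [338.8, 313.9], [343.6, 335.0]]
[ 0.51954691 -0.32957843 -0.15919364] [0.1, -0.6, 0.5, 3.7, -1.5, -1.7, 5.6, 2.8, 0.5, -0.9, 0.7, -0.9, -2.9, -0.6, 5.9, -0.2, -3.6, -16.1, -7.9, -12.4, -6.2, -15.3, 1.3, -10.2, 3.9, 4.1, 2.3, 0.8, -1.6, 4.9, -1.9, -0.1]
top ((0.4704110622406006, 0.23895511031150818), (0.0717468410730362, 0.021249886602163315), 88.59180450439453) [0.4711     0.23868455] [-0.04922291 -0.9987878 ]
side ((0.46816909313201904, 0.23586052656173706), (0.0897333100438118, 0.028806254267692566), 89.61819458007812) [0.46803373 0.23534603] [-0.00335094 -0.9999944 ]
```

```bash
cat >> h.py <<'E'
def goal(p,th,s=None):
    "rows shift(cm)/turn for TCP target p, tool-x heading th, tool straight down"
    s=s or readout.sense();r0=R.from_quat(s["ee_rot"])
    r1=R.from_matrix(np.array([[np.cos(th),np.sin(th),0],[np.sin(th),-np.cos(th),0],[0,0,-1]]))
    print("shift cm",np.round(r0.inv().apply(np.array(p)-s["position"])*100,2),"turn",np.round((r0.inv()*r1).as_rotvec(),3))
def st():
    s=readout.sense();m=R.from_quat(s["ee_rot"]).as_matrix()
    print("t",round(s["clock"],2),"p",s["position"].round(4),"th",round(np.arctan2(m[1,0],m[0,0]),4),"tilt",m[:2,2].round(4),"F",s["wrist_force"].round(1),"gap",round(s["finger_gap"],3),"gf",round(s["gripper_force"],1));return s
E
python3 - <<'E'
from h import *
st()
V=np.array(camera_model("wrist")["view"]);s=readout.sense();r=R.from_quat(s["ee_rot"])
print("cam in tool",r.inv().apply(-V[:3,:3].T@V[:3,3]-s["position"]),"look",r.inv().apply(-V[2,:3]))
goal([.44,-.32,.40],3.02)
E
```

```text
t 1.2 p [0.1657 0.4717 0.4047] th 2.8037 tilt [-0. -0.] F [ 0.9  0.2 -0.4] gap 0.998 gf 0.0
cam in tool [ 0.08145159 -0.00033739  0.03064108] look [-0.31786798 -0.00172663  0.94813341]
shift cm [-52.12 -65.61   0.47] turn [-0.    -0.    -0.216]
```

```bash
python3 -m inch '[[[0,-4,-5,0,0,0,0],[0,-8,-10,0,0,0,0],[0,-10,-13,0,0,0,0],[0,-12,-15,0,0,0,0],[0,-14,-17,0,0,0,0],[0,-16,-19,0,0,0,0],[0,-17,-21,0,0,0,0],[0,-17.4,-22,0,0,0,0]]]' 30
python3 -m inch '[[[0,-2,-3,0,0,0,0],[0,-4,-6,0,0,0,0],[0,-6,-8,0,0,0,0],[0,-8,-11,0,0,0,0],[0,-10,-14,0,0,0,0],[0,-13,-17,0,0,0,0],[0,-16,-20,0,0,0,0],[0,-17.4,-22,0,0,0,0]]]'
python3 -m inch '[[[0,-2,-3,0,0,0,0],[0,-4,-6,0,0,0,-0.05],[0,-6,-8,0,0,0,-0.1],[0,-8,-11,0,0,0,-0.15],[0,-11,-14,0,0,0,-0.2],[0,-14,-18,0,0,0,-0.216],[0,-17.3,-21.6,0,0,0,-0.216],[0,-17.3,-21.6,0,0,0,-0.216]]]'
python3 - <<'E'
from h import *
st();goal([.44,-.32,.34],3.02)
save("wrist","w0.png");m=camera_model("wrist")
print(m["fx"],m["cx"],m["cy"])
for t,z in(("pinhead_a",.053),("knob_a",.028),("jar",0),("tray",0)):
    for r in spotter.tip_of(t,"wrist"): print(t,np.round(r["centre"],1),round(r["conf"],2),atz("wrist",r["centre"],z,m).round(4))
E
```

```text
clock: 1.87
position: [0.2573, 0.204, 0.4049]
ee_rot: [0.169, 0.986, 0.0, 0.0]
wrist_force: [0.9, 0.8, 0.9]
finger_gap: -0.002
gripper_force: 0.0
clock: 2.53
position: [0.3487, -0.061, 0.4049]
ee_rot: [0.168, 0.986, -0.0, 0.001]
wrist_force: [1.6, 1.9, -0.1]
finger_gap: -0.004
gripper_force: 0.0
clock: 3.2
position: [0.4407, -0.3239, 0.4038]
ee_rot: [0.062, 0.998, -0.0, -0.0]
wrist_force: [1.7, -0.5, 0.9]
finger_gap: -0.001
gripper_force: 0.0
t 3.2 p [ 0.4407 -0.3239  0.4038] th 3.0178 tilt [-0.0002 -0.0006] F [ 1.7 -0.5  0.9] gap -0.001 gf 0.0
shift cm [0.11 0.39 6.38] turn [-0.001 -0.    -0.002]
371.64829954431775 318.7946188755246 239.560681093986
pinhead_a [292.4 288.2] 0.78 [ 0.5116 -0.3598  0.053 ]
pinhead_a [239.8 286.4] 0.75 [ 0.504  -0.4106  0.053 ]
pinhead_a [355.1 295. ] 0.5 [ 0.5264 -0.3009  0.053 ]
pinhead_a [415.8 289.4] 0.48 [ 0.5289 -0.2409  0.053 ]
pinhead_a [416. 214.] 0.38 [ 0.4527 -0.238   0.053 ]
knob_a [414.9 212.1] 0.92 [ 0.4579 -0.233   0.028 ]
knob_a [301.6 212.5] 0.74 [ 0.4452 -0.3427  0.028 ]
jar [156.4 316.2] 0.65 [ 0.5582 -0.5438  0.    ]
tray [328.1 268.4] 0.93 [ 0.5177 -0.3251  0.    ]
tray [295.  291.5] 0.21 [ 0.5411 -0.3651  0.    ]
```

View pics/w0.png

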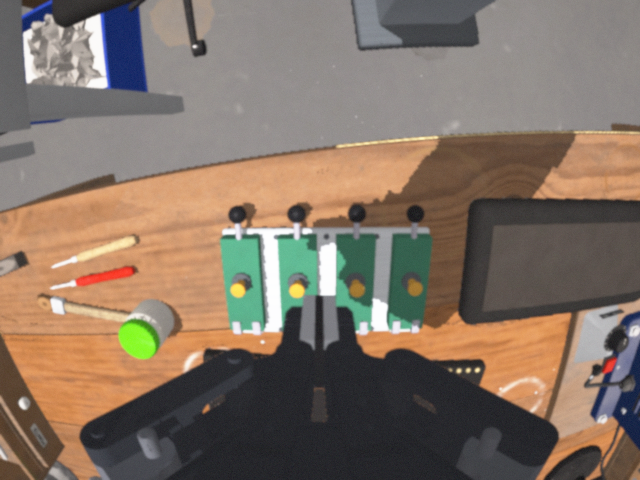

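The wrist view shows the pins, a to d, at about (415,287), (357,289), (297,290) and (238,290). Their knobs are along row 214, and the jar is at (140,338).

```bash
cat > fit.py <<'E'
from h import *
from scipy.optimize import least_squares
def projw(p,m):
    V=np.array(m["view"]);c=V[:3,:3]@p+V[:3,3];d=np.array([c[0],-c[1],-c[2]]);rho=np.hypot(d[0],d[1]);a=np.arctan2(rho,d[2])
    return np.array([m["cx"]+m["fx"]*a*d[0]/rho,m["cy"]+m["fy"]*a*d[1]/rho])
def blobs(mask,seeds,rad):
    out=[]
    for s in seeds:
        k=np.zeros_like(mask);cv2.circle(k,tuple(int(v) for v in s),rad,1,-1)
        n,l,stt,c=cv2.connectedComponentsWithStats(mask*k)
        i=1+np.argmax(stt[1:,4]);out.append((c[i],stt[i,4]))
    return out
def fit(img,m,pins,knobs):
    hsv=cv2.cvtColor(img,cv2.COLOR_RGB2HSV)
    Y=cv2.inRange(hsv,(15,140,150),(35,255,255))//255;K=(img.max(2)<70).astype(np.uint8)
    obs=[];ys=(.087,.029,-.029,-.087)
    for (c,a),y in zip(blobs(Y,pins,13),ys): obs.append((c,np.array([0,y,.053])));print(c.round(1),a)
    for (c,a),y in zip(blobs(K,knobs,14),ys): obs.append((c,np.array([-.07,y,.028])));print(c.round(1),a)
    def f(p):
        Rz=R.from_euler('z',p[2]).as_matrix()
        return np.concatenate([projw(Rz@q+[p[0],p[1],0],m)-c for c,q in obs])
    s=least_squares(f,[.517,-.32,-.1],loss='soft_l1');print("tray",s.x.round(4),f(s.x).round(1).tolist());return s.x
E
python3 - <<'E'
from fit import *
img=cv2.imread("pics/w0.png")[:,:,::-1].copy()
x=fit(img,camera_model("wrist"),[(415,287),(357,289),(297,290),(238,290)],[(415,214),(357,214),(297,214),(238,214)])
Rz=R.from_euler('z',x[2]).as_matrix();s=st()
for n,y in zip("abcd",(.087,.029,-.029,-.087)):
    p=Rz@[0,y,.053]+[x[0],x[1],0];print(n,p.round(4));goal([p[0],p[1],.173+.053+.01],np.pi+x[2],s)
E
```

```text
[414.7 288.3] 114
[356.7 289.4] 123
[296.8 289.4] 164
[238.1 289.2] 151
[414.9 213.4] 232
[356.9 213.3] 235
[296.7 213.4] 194
[237.4 214. ] 184
tray [ 0.517  -0.3219 -0.119 ] [0.6, 0.5, 0.2, 0.5, -0.1, 0.8, -0.4, 0.4, 0.2, -0.3, -0.2, -0.6, -0.2, -0.4, 0.0, -0.5]
t 3.45 p [ 0.4397 -0.3193  0.4047] th 3.0199 tilt [-0.0003  0.0003] F [0.  1.  0.5] gap -0.0 gf 0.0
a [ 0.5273 -0.2355  0.053 ]
shift cm [-7.69  9.38 16.87] turn [ 0.    -0.    -0.003]
b [ 0.5205 -0.2931  0.053 ]
shift cm [-7.71  3.58 16.86] turn [ 0.    -0.    -0.003]
c [ 0.5136 -0.3507  0.053 ]
shift cm [-7.72 -2.22 16.86] turn [ 0.    -0.    -0.003]
d [ 0.5067 -0.4082  0.053 ]
shift cm [-7.74 -8.02 16.86] turn [ 0.    -0.    -0.003]
```

```bash
python3 -m inch '[[[0,-3,3,3,0,0,0],[0,-5,6,6,0,0,0],[0,-7,8,9,0,0,0],[0,-7.7,9.4,12,0,0,0],[0,-7.7,9.4,15,0,0,0],[0,-7.7,9.4,16.8,0,0,0],[0,-7.7,9.4,16.8,0,0,0],[0,-7.7,9.4,16.8,0,0,0]]]'
python3 -m inch '[[[0,0,0,0.5,0,0,0],[0,0,0,0.9,0,0,0],[0,0,0,1.1,0,0,0],[0,0,0,1.2,0,0,0],[0,0,0,1.3,0,0,0],[0,0,0,1.4,0,0,0],[0,0,0,1.5,0,0,0],[0,0,0,1.6,0,0,0]]]'
python3 -c "
from h import *
s=st();goal([.5273,-.2355,.173+.053],3.0226)"
```

```text
clock: 4.12
position: [0.5273, -0.235, 0.2372]
ee_rot: [0.06, 0.998, 0.0, -0.0]
wrist_force: [-1.0, 0.0, 0.8]
finger_gap: -0.001
gripper_force: 0.0
clock: 4.78
position: [0.5278, -0.236, 0.2208]
ee_rot: [0.061, 0.998, -0.0, 0.0]
wrist_force: [1.5, 0.8, 2.0]
finger_gap: -0.004
gripper_force: 1.0
t 4.78 p [ 0.5278 -0.236   0.2208] th 3.0197 tilt [ 0.0004 -0.0002] F [1.5 0.8 2. ] gap -0.004 gf 1.0
shift cm [ 0.06  0.05 -0.52] turn [-0.     0.    -0.003]
```

```bash
python3 -m inch '[[[0,0,0,0.05,0,0,0],[0,0,0,0.1,0,0,0],[0,0,0,0.15,0,0,0],[0,0,0,0.2,0,0,0],[0,0,0,0.25,0,0,0],[0,0,0,0.3,0,0,0],[0,0,0,0.3,0,0,0],[0,0,0,0.3,0,0,0]]]'
```

```text
clock: 5.45
position: [0.5276, -0.2358, 0.2176]
ee_rot: [0.061, 0.998, 0.0, -0.0]
wrist_force: [0.2, -0.0, 1.6]
finger_gap: -0.0
gripper_force: 0.4
```

```bash
python3 -m inch '[[[0,0,0,0.1,0,0,0],[0,0,0,0.2,0,0,0],[0,0,0,0.3,0,0,0],[0,0,0,0.4,0,0,0],[0,0,0,0.45,0,0,0],[0,0,0,0.5,0,0,0],[0,0,0,0.5,0,0,0],[0,0,0,0.5,0,0,0]]]'
python3 - <<'E'
from h import *
im=camera("side");c=proj("side",np.array([.527,-.2355,.045]));print(c)
x,y=c.astype(int);cv2.imwrite("pics/s1.png",cv2.resize(im[y-45:y+55,x-70:x+70,::-1],(700,500),interpolation=cv2.INTER_CUBIC))
E
```

```text
clock: 6.12
position: [0.5277, -0.2359, 0.2126]
ee_rot: [0.061, 0.998, 0.0, -0.0]
wrist_force: [0.3, -0.6, 0.4]
finger_gap: 0.003
gripper_force: 0.0
[349.64343167 281.86112295]
```

View pics/s1.png

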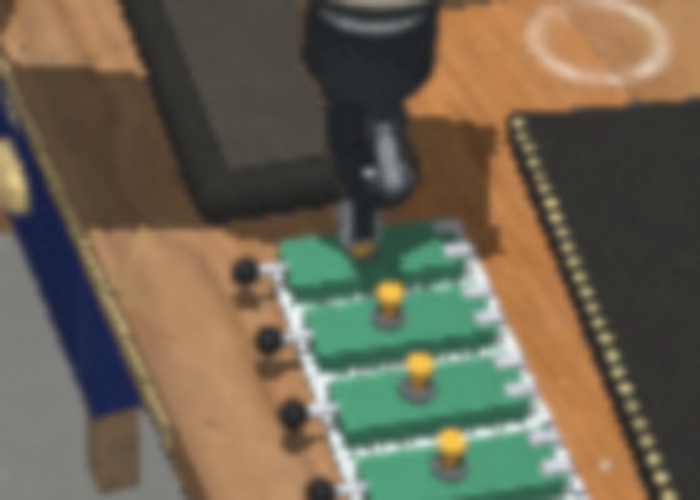

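The side view shows pin a, at about (363,245) in the crop, sunk almost to its collar, while the other three pins stand tall. I'll press pin a on to its stop.

```bash
python3 -m inch '[[[0,0,0,0.05,0,0,0],[0,0,0,0.1,0,0,0],[0,0,0,0.12,0,0,0],[0,0,0,0.15,0,0,0],[0,0,0,0.15,0,0,0],[0,0,0,0.18,0,0,0],[0,0,0,0.18,0,0,0],[0,0,0,0.18,0,0,0]]]'
```

```text
clock: 6.83
position: [0.5277, -0.2359, 0.212]
ee_rot: [0.061, 0.998, -0.0, 0.0]
wrist_force: [-5.4, 2.1, 18.5]
finger_gap: -0.003
gripper_force: 9.4
```

View pics/side0.png

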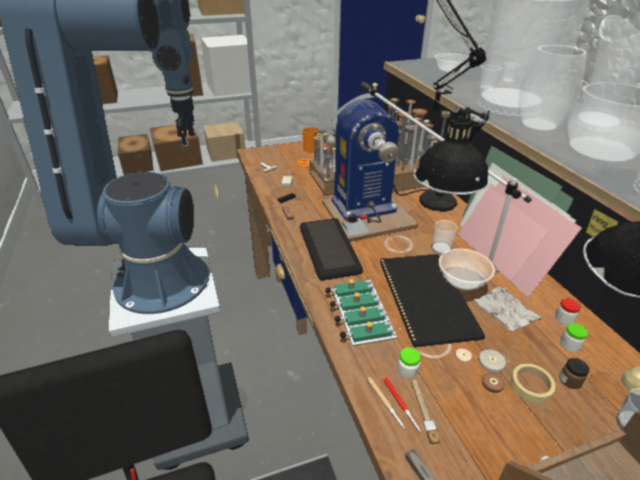

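Run:
```python
from h import *
for n in("top","side"):
    V=np.array(camera_model(n)["view"]);print(n,-V[:3,:3].T@V[:3,3],-V[2,:3])
o,d=ray("top",(443,126))
for z in(.1,.2,.3,.4,.5):
    p=o+d*(z-o[2])/d[2];print(p.round(3),proj("side",p).round(0))
T=[.517,-.3219];Rz=R.from_euler('z',-.119).as_matrix()
s=st();k=Rz@[-.07,.087,0]+[*T,0];print(k);goal([k[0],k[1],.189],3.0226,s)
```

```text
top [ 0.44955012 -0.01417485  1.17945187] [ 0.05014482 -0.00943696 -0.99869737]
side [ 0.11933708 -1.1354369   0.91880221] [ 0.27262974  0.76236938 -0.58691222]
[ 0.77 -0.35  0.1 ] [446. 274.]
[ 0.74  -0.319  0.2  ] [436. 242.]
[ 0.711 -0.288  0.3  ] [426. 207.]
[ 0.681 -0.257  0.4  ] [415. 169.]
[ 0.651 -0.226  0.5  ] [404. 128.]
t 6.83 p [ 0.5277 -0.2359  0.212 ] th 3.0198 tilt [ 0.0009 -0.0005] F [-5.4  2.1 18.5] gap -0.003 gf 9.4
[ 0.45782363 -0.22720492  0.        ]
shift cm [7.05 0.02 2.29] turn [-0.     0.001 -0.003]
```

```bash
python3 -m inch '[[[0,0,0,-2,0,0,0],[0,0,0,-3,0,0,0],[2,3,0,-3,0,0,0],[3.4,6,0,-3,0,0,0],[3.4,7.05,0,-2,0,0,0],[3.4,7.05,0,0,0,0,0],[3.4,7.05,0,1.5,0,0,0],[3.4,7.05,0,2.2,0,0,0]]]' 30
python3 -m inch '[[[1.5,0,0,0,0,0,0],[1.5,0,0,0,0,0,0],[1.5,0,0,0,0,0,0],[1.5,0,0,0,0,0,0],[1.5,0,0,0,0,0,0],[1.5,0,0,0,0,0,0],[1.5,0,0,0,0,0,0],[1.5,0,0,0,0,0,0]]]' 30
python3 -c "
from h import *
s=st();goal([.4578,-.2272,.189],3.0226)"
```

```text
clock: 7.5
position: [0.4572, -0.2272, 0.1876]
ee_rot: [0.061, 0.998, 0.0, -0.0]
wrist_force: [0.1, 0.5, -0.3]
finger_gap: 0.397
gripper_force: 0.0
clock: 8.17
position: [0.4571, -0.2292, 0.1897]
ee_rot: [0.062, 0.998, -0.003, -0.001]
wrist_force: [-13.0, -22.8, -1.3]
finger_gap: 0.181
gripper_force: 29.1
t 8.17 p [ 0.4571 -0.2292  0.1897] th 3.0177 tilt [-0.0025 -0.0058] F [-13.  -22.8  -1.3] gap 0.181 gf 29.1
shift cm [-0.04  0.2   0.06] turn [-0.006 -0.002 -0.005]
```

```bash
python3 -m inch '[[[1,0,-0.2,-0.7,0,0,0],[1,-0.1,-0.2,-1.3,0,0,0],[1,-0.3,-0.2,-2.6,0,0,0],[1,-0.6,-0.2,-3.9,0,0,0],[1,-1.0,-0.2,-5.1,0,0,0],[1,-1.6,-0.2,-6.3,0,0,0],[1,-2.3,-0.2,-7.45,0,0,0],[1,-2.3,-0.2,-7.45,0,0,0]]]' 30
python3 - <<'E'
from h import *
st()
im=camera("side");c=proj("side",np.array([.5,-.24,.09]))
x,y=c.astype(int);cv2.imwrite("pics/s2.png",cv2.resize(im[y-50:y+70,x-80:x+80,::-1],(720,540),interpolation=cv2.INTER_CUBIC))
E
```

```text
clock: 8.83
position: [0.4817, -0.2332, 0.2667]
ee_rot: [0.061, 0.998, -0.002, 0.001]
wrist_force: [-6.6, -7.4, 4.8]
finger_gap: 0.183
gripper_force: 29.8
t 8.83 p [ 0.4817 -0.2332  0.2667] th 3.0193 tilt [ 0.0027 -0.0039] F [-6.6 -7.4  4.8] gap 0.183 gf 29.8
```

View pics/s2.png

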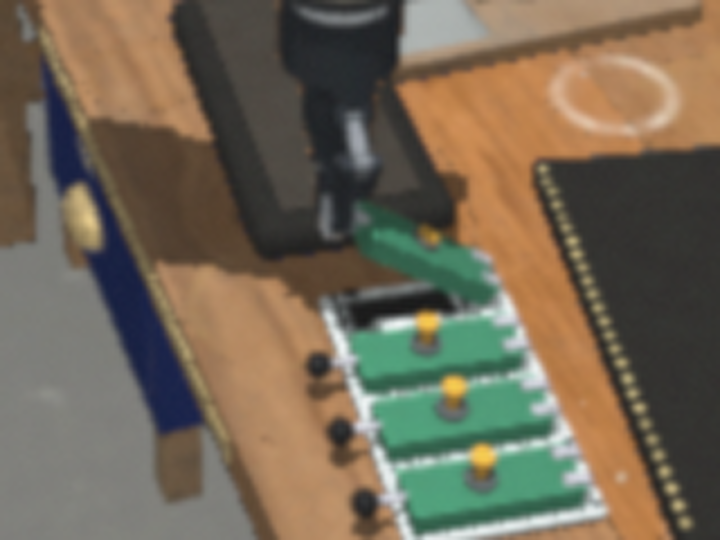

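The side view shows lid a lifted about 0.6 rad with the knob still pinched, and lids b to d shut. I'll carry on round the arc.

```bash
python3 -m inch '[[[1,-1.2,0,-1.55,0,0,0],[1,-2.7,0,-2.9,0,0,0],[1,-4.3,0,-4.0,0,0,0],[1,-6.1,0,-4.85,0,0,0],[1,-8,0,-5.4,0,0,0],[1,-10,0,-5.7,0,0,0],[1,-11.3,0,-5.75,0,0,0],[1,-12.3,0,-5.65,0,0,0]]]' 30
python3 -m inch '[[[3.5,0,0,0,0,0,0],[3.5,0,0,0,0,0,0],[3.5,0,0,0,0,0,0],[3.5,0,0,0,0,0,0],[3.5,3,0,0,0,0,0],[3.5,6,0,-1,0,0,0],[3.5,10,0,-2,0,0,0],[3.5,14,0,-3,0,0,0]]]' 30
python3 - <<'E'
from h import *
st()
im=camera("side");c=proj("side",np.array([.5,-.24,.09]))
x,y=c.astype(int);cv2.imwrite("pics/s3.png",cv2.resize(im[y-70:y+50,x-80:x+80,::-1],(720,540),interpolation=cv2.INTER_CUBIC))
# view pose above stick: camera is +x tool; heading th=pi/2 puts camera toward +y
goal([.47,.238,.36],np.pi/2)
E
```

```text
clock: 9.55
position: [0.6037, -0.2479, 0.3219]
ee_rot: [0.061, 0.998, -0.001, 0.001]
wrist_force: [-1.9, -6.3, 3.4]
finger_gap: 0.182
gripper_force: 30.7
clock: 10.22
position: [0.4616, -0.2295, 0.3499]
ee_rot: [0.061, 0.998, 0.0, -0.0]
wrist_force: [-0.9, -1.6, 1.5]
finger_gap: 0.409
gripper_force: 0.0
t 10.22 p [ 0.4616 -0.2295  0.3499] th 3.0202 tilt [-0.0004  0.0002] F [-0.9 -1.6  1.5] gap 0.409 gf 0.0
shift cm [ 4.28 46.47 -0.8 ] turn [-0.002 -0.002  1.448]
```

View pics/s3.png

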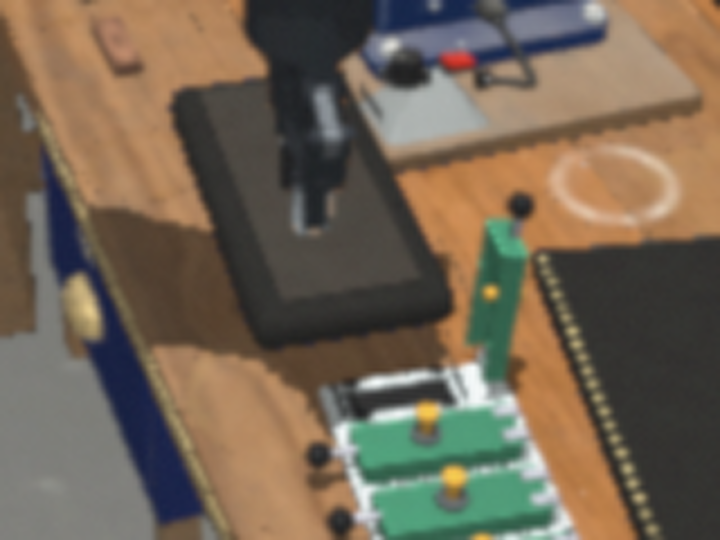

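Lid a stands upright and open, with its pin and knob clear, and the pocket is visible. Next is the stick.

```bash
python3 -m inch '[[[3.5,0.5,3,0,0,0,0.1],[4,1,6,0,0,0,0.2],[5,1.5,9.5,0,0,0,0.3],[5,2,13,0,0,0,0.4],[5,2.5,16.5,0,0,0,0.5],[5,3,20,0,0,0,0.6],[5,3,23.5,0,0,0,0.7],[5,3,26,0,0,0,0.8]]]'
python3 -c "
from h import *
st();goal([.47,.22,.34],np.pi/2)"
```

```text
clock: 10.93
position: [0.4646, 0.034, 0.3504]
ee_rot: [0.447, 0.895, 0.0, 0.0]
wrist_force: [0.8, -0.1, -0.2]
finger_gap: 0.584
gripper_force: 0.0
t 10.93 p [0.4646 0.034  0.3504] th 2.2158 tilt [0.0007 0.0005] F [ 0.8 -0.1 -0.2] gap 0.584 gf 0.0
shift cm [14.53 11.61  1.05] turn [ 0.001 -0.     0.645]
```

```bash
python3 -m inch '[[[5,2.5,2,0,0,0,0.1],[5,5,4,0,0,0,0.2],[5,7.5,6,0,0,0,0.3],[5,10,8,0.5,0,0,0.4],[5,12,10,1,0,0,0.5],[5,14.5,11.6,1,0,0,0.6],[5,14.5,11.6,1,0,0,0.645],[5,14.5,11.6,1,0,0,0.645]]]'
python3 - <<'E'
from h import *
st()
img=save("wrist","w1.png");m=camera_model("wrist")
for t in("stick",):
    for r in spotter.masks_of(t,"wrist"):
        mk=r["mask"].astype(np.uint8)
        cs=max(cv2.findContours(mk,cv2.RETR_EXTERNAL,cv2.CHAIN_APPROX_NONE)[0],key=cv2.contourArea)[:,0]
        P=np.array([atz("wrist",c,.012,m)[:2] for c in cs],np.float32)
        print(np.round(r["centre"],1),round(r["conf"],2),mk.sum(),img[r["mask"]].mean(0).round(),cv2.minAreaRect(P))
E
```

```text
clock: 11.6
position: [0.4695, 0.2184, 0.3399]
ee_rot: [0.706, 0.709, -0.0, -0.0]
wrist_force: [-0.9, 0.4, 1.3]
finger_gap: 0.584
gripper_force: 0.0
t 11.6 p [0.4695 0.2184 0.3399] th 1.5748 tilt [-0.0002  0.    ] F [-0.9  0.4  1.3] gap 0.584 gf 0.0
[350.5  58.5] 0.93 3052 [44. 39. 39.] ((0.4949253499507904, 0.3477242588996887), (0.07613503187894821, 0.02769610844552517), 20.85054588317871)
[317.5 188.8] 0.9 2723 [129.  93.  76.] ((0.4690377116203308, 0.23900078237056732), (0.07604971528053284, 0.025174515321850777), 89.92240905761719)
```

View pics/w1.png

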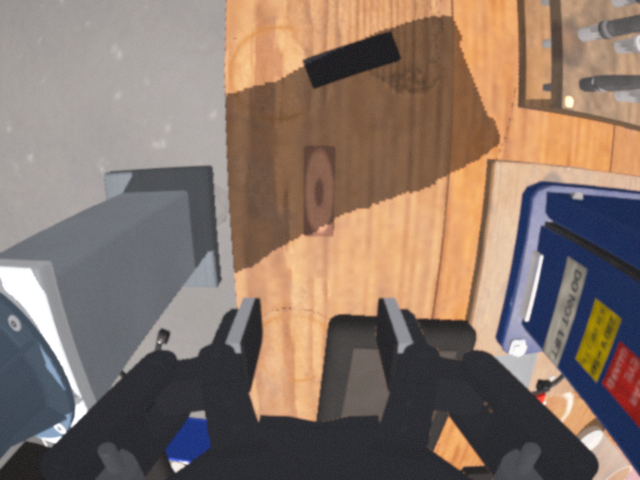

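The brown stick is at about (318,190), unobstructed, with the black look-alike at (352,60) and the wrist pad's edge at about (330,320).

```bash
python3 -m inch '[[[5,0.5,0,3.5,0,0,0],[5,1.5,0,7,0,0,0],[5,2.05,0,10,0,0,0],[5,2.05,0,12.5,0,0,0],[5,2.05,0,14.5,0,0,0],[5,2.05,0,15.5,0,0,0],[5,2.05,0,16.2,0,0,0],[5,2.05,0,16.4,0,0,0]]]' 30
python3 -m inch '[[[2,0,0,0,0,0,0],[2,0,0,0,0,0,0],[2,0,0,0,0,0,0],[2,0,0,0,0,0,0],[2,0,0,0,0,0,0],[2,0,0,0,0,0,0],[2,0,0,0,0,0,0],[2,0,0,0,0,0,0]]]' 40
python3 -m inch '[[[2,0,0,-1,0,0,0],[2,0,0,-3,0,0,0],[2,0,0,-5,0,0,0],[2,0,0,-8,0,0,0],[2,0,0,-10,0,0,0],[2,0,0,-11,0,0,0],[2,0,0,-12,0,0,0],[2,0,0,-12,0,0,0]]]'
python3 - <<'E'
from h import *
st();goal([.47,0.,.296],2.2)
E
```

```text
clock: 12.37
position: [0.47, 0.2372, 0.1757]
ee_rot: [0.706, 0.709, -0.0, -0.0]
wrist_force: [0.9, 0.1, -0.2]
finger_gap: 0.584
gripper_force: 0.0
clock: 13.03
position: [0.4705, 0.2379, 0.1772]
ee_rot: [0.706, 0.709, 0.001, 0.0]
wrist_force: [0.2, -2.1, 7.6]
finger_gap: 0.28
gripper_force: 39.9
clock: 13.7
position: [0.4703, 0.238, 0.2976]
ee_rot: [0.706, 0.709, 0.001, 0.0]
wrist_force: [0.6, -0.6, -1.4]
finger_gap: 0.277
gripper_force: 39.6
t 13.7 p [0.4703 0.238  0.2976] th 1.5749 tilt [0.002 0.001] F [ 0.6 -0.6 -1.4] gap 0.277 gf 39.6
shift cm [-23.8   -0.12   0.13] turn [ 0.002 -0.    -0.625]
```

```bash
python3 -m inch '[[[2,-3,0,0,0,0,-0.1],[2,-6,0,0,0,0,-0.2],[2,-9,0,0,0,0,-0.3],[2,-12,0,0,0,0,-0.4],[2,-15,0,0,0,0,-0.5],[2,-18,0,0,0,0,-0.6],[2,-21,0,0,0,0,-0.625],[2,-23.8,0,0,0,0,-0.625]]]'
python3 - <<'E'
from h import *
st();goal([.50,-.233,.296],3.0226)
E
```

```text
clock: 14.37
position: [0.4702, -0.0018, 0.2948]
ee_rot: [0.453, 0.892, -0.0, -0.001]
wrist_force: [-0.3, 0.7, -0.7]
finger_gap: 0.276
gripper_force: 39.5
t 14.37 p [ 0.4702 -0.0018  0.2948] th 2.202 tilt [-0.0018 -0.0001] F [-0.3  0.7 -0.7] gap 0.276 gf 39.5
shift cm [-20.42 -11.24  -0.12] turn [-0.001 -0.002 -0.821]
```

```bash
python3 -m inch '[[[2,-3,-2,0,0,0,-0.1],[2,-6,-3.5,0,0,0,-0.2],[2,-9,-5,0,0,0,-0.3],[2,-12,-7,0,0,0,-0.4],[2,-15,-8.5,0,0,0,-0.5],[2,-18,-10,0,0,0,-0.6],[2,-20.4,-11.2,0,0,0,-0.7],[2,-20.4,-11.2,0,0,0,-0.82]]]'
python3 - <<'E'
from fit import *
st();ms={n:camera_model(n) for n in("top","side","wrist")}
ims={n:save(n,f"h_{n}.png") for n in ms}
P={"top":proj,"side":proj,"wrist":lambda n,p,m:projw(p,m)}
x0=[.517,-.3219,-.119];Rf=lambda p:R.from_euler('z',p[2]).as_matrix()
pts=[("p",np.array([0,y,.053])) for y in(.029,-.029,-.087)]+[("k",np.array([-.07,y,.028])) for y in(.029,-.029,-.087)]
for n in ms:
    hsv=cv2.cvtColor(ims[n],cv2.COLOR_RGB2HSV)
    Mk={"p":cv2.inRange(hsv,(15,130,120),(35,255,255))//255,"k":(ims[n].max(2)<80).astype(np.uint8)}
    obs=[]
    for k,q in pts:
        s=P[n](n,Rf(x0)@q+[*x0[:2],0],ms[n])
        try: c,a=blobs(Mk[k],[s],14 if n=="wrist" else 8)[0]
        except ValueError: continue
        obs.append((q,c));print(n,k,s.round(1),c.round(1),a)
    f=lambda p:np.concatenate([P[n](n,Rf(p)@q+[p[0],p[1],0],ms[n])-c for q,c in obs])
    s=least_squares(f,x0,loss='soft_l1',f_scale=.5);print(n,s.x.round(4),f(s.x).round(1))
E
```

```text
clock: 15.03
position: [0.5004, -0.235, 0.2943]
ee_rot: [0.06, 0.998, -0.0, -0.001]
wrist_force: [-0.1, -0.1, -0.1]
finger_gap: 0.275
gripper_force: 39.6
t 15.03 p [ 0.5004 -0.235   0.2943] th 3.021 tilt [-0.0013 -0.0004] F [-0.1 -0.1 -0.1] gap 0.275 gf 39.6Traceback (most recent call last):
  File "<stdin>", line 17, in <module>
    return func(*args, **kwargs)
    vector_fun = VectorFunction(
        fun_wrapped,
    ...<6 lines>...
        workers=workers
    )
    self._update_fun()
    ~~~~~~~~~~~~~~~~^^
    self.f = self.fun_wrapped(xp_copy(self.x))
             ~~~~~~~~~~~~~~~~^^^^^^^^^^^^^^^^^
    return np.atleast_1d(self.fun(x))
                         ~~~~~~~~^^^
    return self.f(x, *self.args, **self.kwargs)
           ~~~~~~^^^^^^^^^^^^^^^^^^^^^^^^^^^^^^
  File "<stdin>", line 16, in <lambda>
ValueError: need at least one array to concatenate
```

View pics/h_wrist.png

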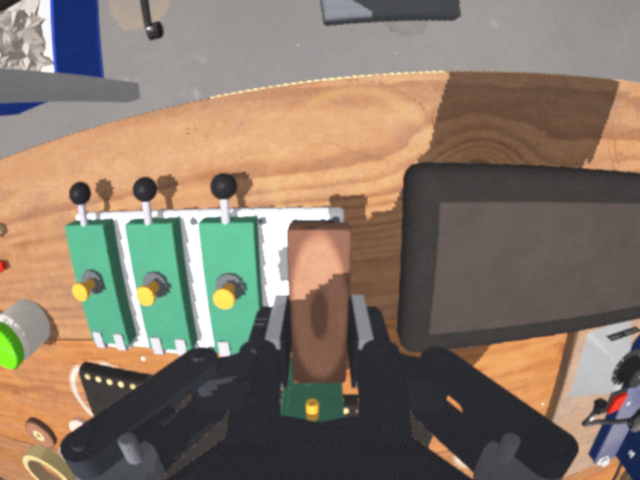

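The wrist view shows the stick held square along the pocket direction, lid a open at about (312,400), and knobs b to d at (223,186), (145,190) and (80,193). I'll refit the tray from the saved, unobstructed pictures.

Run:
```python
from fit import *
P={"top":proj,"side":proj,"wrist":lambda n,p,m:projw(p,m)}
x0=[.517,-.3219,-.119];Rf=lambda p:R.from_euler('z',p[2]).as_matrix()
for n,fn,ys in(("top","top0",(.087,.029,-.029,-.087)),("side","side0",(.087,.029,-.029,-.087)),("wrist","h_wrist",(.029,-.029,-.087))):
    pts=[("p",np.array([0,y,.053])) for y in ys]+[("k",np.array([-.07,y,.028])) for y in ys]
    m=camera_model(n);im=cv2.imread(f"pics/{fn}.png")[:,:,::-1].copy()
    hsv=cv2.cvtColor(im,cv2.COLOR_RGB2HSV)
    Mk={"p":cv2.inRange(hsv,(15,130,120),(35,255,255))//255,"k":(im.max(2)<80).astype(np.uint8)}
    obs=[]
    for k,q in pts:
        s=P[n](n,Rf(x0)@q+[*x0[:2],0],m)
        try: c,a=blobs(Mk[k],[s],14 if n=="wrist" else 6)[0]
        except ValueError: continue
        obs.append((q,c));print(n,k,s.round(1),c.round(1),a)
    f=lambda p:np.concatenate([P[n](n,Rf(p)@q+[p[0],p[1],0],m)-c for q,c in obs])
    s=least_squares(f,x0,loss='soft_l1',f_scale=.5);print(n,s.x.round(4),f(s.x).round(1))
```

```text
top p [419.4 227.3] [418. 226.] 1
top p [464.1 231.5] [463. 229.] 1
top k [392.9 252.3] [394.1 251. ] 27
top k [414.9 254.4] [416. 253.] 28
top k [436.8 256.5] [437.9 255. ] 29
top k [458.8 258.6] [459.9 257.1] 27
top [ 0.5211 -0.3228 -0.0958] [ 1.6 -0.   1.4  0.2 -0.4  0.6 -0.3  0.1 -0.2 -0.2 -0.2 -0.8]
side p [349.9 279.8] [350.9 280.5] 26
side p [355.3 293.1] [356.4 294.7] 17
side p [361.1 307.4] [362.5 309.1] 20
side p [367.4 322.8] [368.9 324.3] 22
side k [326.5 289.5] [327.5 290. ] 16
side k [331.1 303.1] [332.4 303.8] 19
side k [336.  317.8] [337.2 319. ] 24
side k [341.3 333.6] [342.8 335. ] 26
side [ 0.5186 -0.3273 -0.1185] [ 0.2  0.3  0.1 -0.5 -0.  -0.5 -0.  -0.2  0.1  0.6 -0.1  0.5  0.   0.
 -0.2 -0.1]
wrist p [229.1 297.1] [225.2 296.3] 372
wrist p [149.3 294.6] [147.4 293.3] 329
wrist p [ 83.3 291.1] [ 81.9 289.8] 317
wrist k [228.9 183.2] [225.3 184.7] 396
wrist k [149.6 186.7] [145.7 188.2] 345
wrist k [ 83.8 191. ] [ 80.  192.9] 315
wrist [ 0.5169 -0.3241 -0.1093] [ 0.6  0.6 -0.8  1.8 -0.6  2.4 -0.7 -1.5  0.3 -0.7  1.1 -0.3]
```

Run:
```python
from h import *
st();goal([.5287,-.2383,.1895],3.0226)
```

```text
t 15.18 p [ 0.5    -0.2311  0.2947] th 3.0162 tilt [-0.0018  0.001 ] F [-0.2  0.5 -1. ] gap 0.275 gf 39.6
shift cm [-2.96 -0.36 10.51] turn [ 0.001 -0.002 -0.006]
```

```bash
python3 -m inch '[[[2,-1,-0.2,1,0,0,0],[2,-2,-0.4,2.5,0,0,-0.006],[2,-3,-0.4,4,0,0,-0.006],[2,-3,-0.4,5.5,0,0,-0.006],[2,-3,-0.4,7,0,0,-0.006],[2,-3,-0.4,8.2,0,0,-0.006],[2,-3,-0.4,8.9,0,0,-0.006],[2,-3,-0.4,8.9,0,0,-0.006]]]'
python3 - <<'E'
from h import *
st();goal([.5287,-.2383,.1895],3.0226)
im=camera("side");c=proj("side",np.array([.5,-.24,.05]))
x,y=c.astype(int);cv2.imwrite("pics/s4.png",cv2.resize(im[y-55:y+35,x-60:x+60,::-1],(800,600),interpolation=cv2.INTER_CUBIC))
E
```

```text
clock: 15.85
position: [0.529, -0.2375, 0.2053]
ee_rot: [0.059, 0.998, 0.001, -0.001]
wrist_force: [0.2, -0.2, -0.8]
finger_gap: 0.277
gripper_force: 39.6
t 15.85 p [ 0.529  -0.2375  0.2053] th 3.024 tilt [-0.0026  0.0013] F [ 0.2 -0.2 -0.8] gap 0.277 gf 39.6
shift cm [ 0.02 -0.08  1.58] turn [ 0.001 -0.003  0.001]
```

View pics/s4.png

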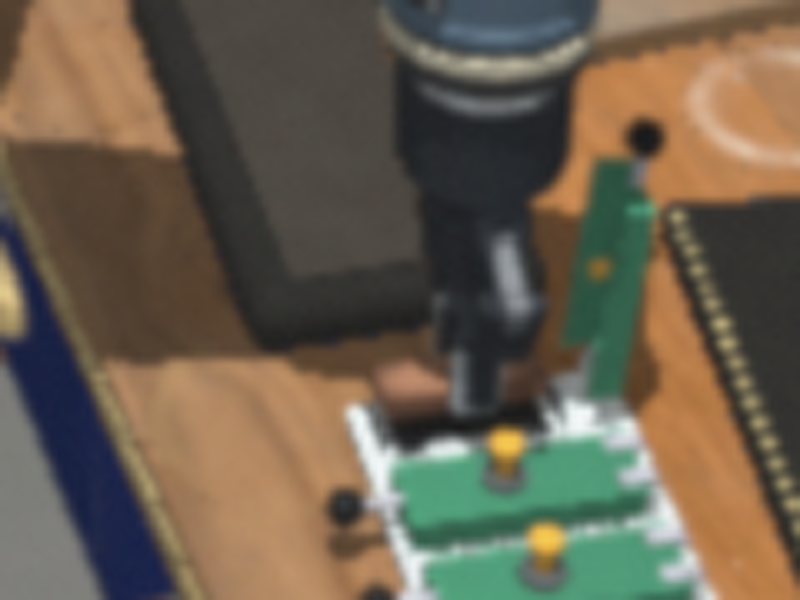

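The side view shows the stick poised just above pocket a, at about (460,390) in the crop, lined up with it and clear of lids a and b. I'll lower it.

```bash
python3 -m inch '[[[2,0,-0.08,0.4,0,0,0],[2,0,-0.08,0.7,0,0,0],[2,0,-0.08,0.9,0,0,0],[2,0,-0.08,1.1,0,0,0],[2,0,-0.08,1.25,0,0,0],[2,0,-0.08,1.4,0,0,0],[2,0,-0.08,1.5,0,0,0],[2,0,-0.08,1.5,0,0,0]]]'
python3 - <<'E'
from h import *
st();goal([.5287,-.2383,.1895],3.0226)
E
```

```text
clock: 16.57
position: [0.5295, -0.2395, 0.1917]
ee_rot: [0.058, 0.998, 0.0, -0.0]
wrist_force: [0.5, 0.1, -0.2]
finger_gap: 0.281
gripper_force: 39.6
t 16.57 p [ 0.5295 -0.2395  0.1917] th 3.0257 tilt [-0.0001  0.0001] F [ 0.5  0.1 -0.2] gap 0.281 gf 39.6
shift cm [0.1  0.11 0.22] turn [ 0.    -0.     0.003]
```

```bash
python3 -m inch '[[[2,0,0,0.1,0,0,0],[2,0,0,0.2,0,0,0],[2,0,0,0.2,0,0,0],[3.4,0,0,0.15,0,0,0],[3.4,0,0,0.15,0,0,0],[3.4,0,0,0.15,0,0,0],[3.4,0,0,0.15,0,0,0],[3.4,0,0,0.15,0,0,0]]]'
python3 -m inch '[[[3.4,0,0,-1,0,0,0],[3.4,0,0,-2.5,0,0,0],[3.4,0,0,-4,0,0,0],[3.4,1,0,-7,0,0,0],[3.4,3,0,-10,0,0,0],[3.4,4,0,-12,0,0,0],[3.4,4,0,-13,0,0,0],[3.4,4,0,-13,0,0,0]]]'
python3 - <<'E'
from h import *
st()
im=save("wrist","w5.png");m=camera_model("wrist")
for r in spotter.masks_of("stick","wrist"):
    mk=r["mask"].astype(np.uint8);cs=max(cv2.findContours(mk,cv2.RETR_EXTERNAL,cv2.CHAIN_APPROX_NONE)[0],key=cv2.contourArea)[:,0]
    P=np.array([atz("wrist",c,.024,m)[:2] for c in cs],np.float32);print(round(r["conf"],2),mk.sum(),cv2.minAreaRect(P))
im=camera("side");c=proj("side",np.array([.5,-.24,.05]));x,y=c.astype(int)
cv2.imwrite("pics/s5.png",cv2.resize(im[y-55:y+35,x-60:x+60,::-1],(800,600),interpolation=cv2.INTER_CUBIC))
E
```

```text
clock: 17.23
position: [0.5296, -0.2395, 0.1905]
ee_rot: [0.058, 0.998, -0.0, 0.0]
wrist_force: [-0.5, -0.2, -0.3]
finger_gap: 0.4
gripper_force: 0.0
clock: 17.9
position: [0.4903, -0.2351, 0.3234]
ee_rot: [0.058, 0.998, -0.001, 0.002]
wrist_force: [1.4, -0.5, 1.2]
finger_gap: 0.396
gripper_force: 0.0
t 17.9 p [ 0.4903 -0.2351  0.3234] th 3.0255 tilt [ 0.004  -0.0019] F [ 1.4 -0.5  1.2] gap 0.396 gf 0.0
0.79 2804 ((0.5238745212554932, -0.23923982679843903), (0.024835510179400444, 0.07544205337762833), 82.50575256347656)
```

View pics/s5.png

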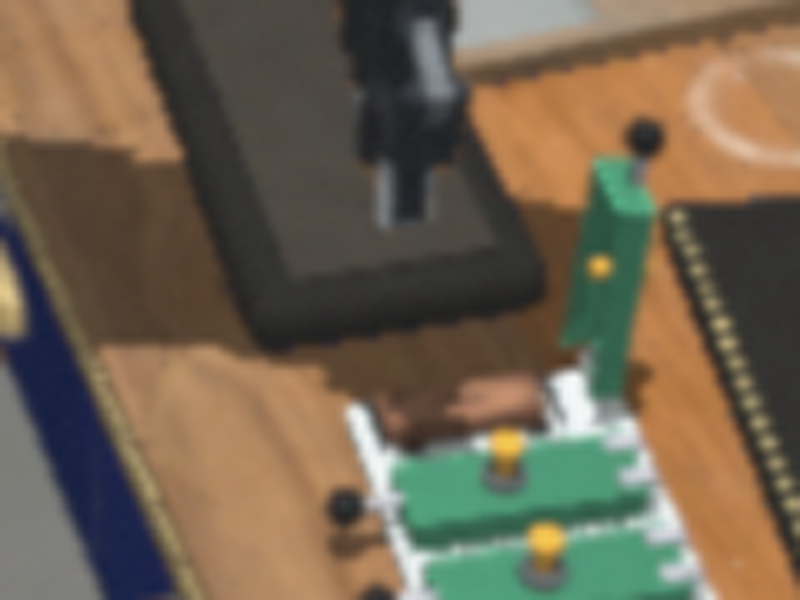

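The side view shows the stick lying in pocket a, at about (460,405) in the crop, with the lid still open. Next I'll re-pinch knob a along the same path.

Run:
```python
from h import *
st();goal([.6037,-.2479,.3219],3.0216)
```

```text
t 18.05 p [ 0.4901 -0.2348  0.3195] th 3.0259 tilt [-0.0009  0.0005] F [-0.4 -0.4 -0.2] gap 0.399 gf 0.0
shift cm [-1.144e+01  1.000e-02 -2.600e-01] turn [ 0.    -0.001  0.004]
```

```bash
python3 -m inch '[[[3.4,-1.5,0,-0.2,0,0,0],[3.4,-3.5,0,-0.2,0,0,0],[3.4,-5.5,0,-0.2,0,0,0],[3.4,-7.5,0,-0.2,0,0,0],[3.4,-9.5,0,-0.2,0,0,0],[3.4,-11,0,-0.2,0,0,0],[3.4,-11.4,0,-0.2,0,0,0],[3.4,-11.4,0,-0.2,0,0,0]]]'
python3 -m inch '[[[1,0,0,0,0,0,0],[1,0,0,0,0,0,0],[1,0,0,0,0,0,0],[1,0,0,0,0,0,0],[1,0,0,0,0,0,0],[1,0,0,0,0,0,0],[1,0,0,0,0,0,0],[1,0,0,0,0,0,0]]]' 30
```

```text
clock: 18.72
position: [0.6037, -0.2478, 0.3203]
ee_rot: [0.058, 0.998, 0.0, -0.001]
wrist_force: [-0.3, -0.8, 0.2]
finger_gap: 0.4
gripper_force: 0.0
clock: 19.38
position: [0.6024, -0.2482, 0.3219]
ee_rot: [0.058, 0.998, -0.0, -0.001]
wrist_force: [-1.7, -5.6, -10.2]
finger_gap: 0.181
gripper_force: 29.4
```

```bash
python3 -m inch '[[[1,1,0,-0.1,0,0,0],[1,2.3,0,-0.05,0,0,0],[1,4.3,0,0.25,0,0,0],[1,6.2,0,0.8,0,0,0],[1,8,0,1.65,0,0,0],[1,9.6,0,2.75,0,0,0],[1,11.1,0,4.1,0,0,0],[1,12.3,0,5.65,0,0,0]]]' 30
python3 -m inch '[[[1,0.7,0,1.1,0,0,0],[1,1.3,0,2.3,0,0,0],[1,1.7,0,3.55,0,0,0],[1,2.05,0,4.8,0,0,0],[1,2.25,0,6.1,0,0,0],[1,2.3,0,6.8,0,0,0],[1,2.3,0,7.45,0,0,0],[1,2.3,0,7.5,0,0,0]]]'
python3 -c "
from h import *
st()"
```

```text
clock: 20.05
position: [0.4799, -0.2338, 0.2668]
ee_rot: [0.058, 0.998, -0.0, 0.001]
wrist_force: [0.4, -2.8, 0.5]
finger_gap: 0.181
gripper_force: 31.1
clock: 20.72
position: [0.4577, -0.2312, 0.1905]
ee_rot: [0.058, 0.998, -0.0, -0.0]
wrist_force: [-3.7, -3.1, -1.1]
finger_gap: 0.179
gripper_force: 32.0
t 20.72 p [ 0.4577 -0.2312  0.1905] th 3.0256 tilt [-0.0003 -0.0001] F [-3.7 -3.1 -1.1] gap 0.179 gf 32.0
```

```bash
python3 -m inch '[[[1,0,0,0.05,0,0,0],[1,0,0,0.1,0,0,0],[1,0,0,0.15,0,0,0],[1,0,0,0.2,0,0,0],[1,0,0,0.25,0,0,0],[1,0,0,0.25,0,0,0],[1,0,0,0.25,0,0,0],[1,0,0,0.25,0,0,0]]]'
```

```text
clock: 21.38
position: [0.4577, -0.2312, 0.1889]
ee_rot: [0.058, 0.998, -0.0, -0.0]
wrist_force: [-6.5, -2.8, 0.6]
finger_gap: 0.183
gripper_force: 32.0
```

```bash
python3 -m inch '[[[1,0,0,0.05,0,0,0],[1,0,0,0.1,0,0,0],[1,0,0,0.15,0,0,0],[1,0,0,0.2,0,0,0],[1,0,0,0.2,0,0,0],[1,0,0,0.2,0,0,0],[1,0,0,0.2,0,0,0],[1,0,0,0.2,0,0,0]]]'
```

```text
clock: 22.05
position: [0.4582, -0.2313, 0.1873]
ee_rot: [0.058, 0.998, -0.0, 0.001]
wrist_force: [-4.3, -1.1, 6.8]
finger_gap: 0.181
gripper_force: 32.6
```

```bash
python3 -m inch '[[[3.4,0,0,0,0,0,0],[3.4,0,0,0,0,0,0],[3.4,0,0,0,0,0,0],[3.4,0,0,-1.5,0,0,0],[3.4,0,0,-3.5,0,0,0],[3.4,0,0,-5,0,0,0],[0,0,0,-5,0,0,0],[0,0,0,-5,0,0,0]]]'
python3 -m inch '[[[0,0,0,0,0,0,0],[0,0,0,0,0,0,0],[0,0,0,0.5,0,0,0],[0,0,0,1,0,0,0],[0,0,0,1.5,0,0,0],[0,0,0,2,0,0,0],[0,0,0,2.3,0,0,0],[0,0,0,2.4,0,0,0]]]'
python3 -c "
from h import *
st()"
```

```text
clock: 22.72
position: [0.4584, -0.2312, 0.237]
ee_rot: [0.058, 0.998, -0.0, 0.001]
wrist_force: [0.1, 0.0, 0.1]
finger_gap: 0.129
gripper_force: 0.0
clock: 23.38
position: [0.4578, -0.2311, 0.2116]
ee_rot: [0.058, 0.998, 0.0, -0.0]
wrist_force: [-0.3, -0.0, -0.4]
finger_gap: -0.001
gripper_force: 0.0
t 23.38 p [ 0.4578 -0.2311  0.2116] th 3.0258 tilt [-0.0009  0.0005] F [-0.3 -0.  -0.4] gap -0.001 gf 0.0
```

```bash
python3 -m inch '[[[0,0,0,0.05,0,0,0],[0,0,0,0.1,0,0,0],[0,0,0,0.15,0,0,0],[0,0,0,0.2,0,0,0],[0,0,0,0.25,0,0,0],[0,0,0,0.25,0,0,0],[0,0,0,0.25,0,0,0],[0,0,0,0.25,0,0,0]]]'
```

```text
clock: 24.05
position: [0.4581, -0.2312, 0.2101]
ee_rot: [0.058, 0.998, -0.0, 0.0]
wrist_force: [-0.5, 0.1, 3.3]
finger_gap: 0.002
gripper_force: 1.4
```

```bash
python3 -m inch '[[[0,0,0,0.05,0,0,0],[0,0,0,0.1,0,0,0],[0,0,0,0.1,0,0,0],[0,0,0,0.1,0,0,0],[0,0,0,0.1,0,0,0],[0,0,0,0.1,0,0,0],[0,0,0,0.1,0,0,0],[0,0,0,0.1,0,0,0]]]'
python3 -m inch '[[[0,0,0,-1,0,0,0],[0,0,0,-3,0,0,0],[0,0,0,-6,0,0,0],[0,0,0,-9,0,0,0],[0,2,0,-12,0,0,0],[0,4,0,-14,0,0,0],[0,6,0,-15,0,0,0],[0,6,0,-15,0,0,0]]]'
python3 - <<'E'
from fit import *
st();im=save("wrist","w6.png");m=camera_model("wrist")
hsv=cv2.cvtColor(im,cv2.COLOR_RGB2HSV)
Y=cv2.inRange(hsv,(15,140,150),(35,255,255))//255;K=(im.max(2)<70).astype(np.uint8)
T=[.5175,-.3235];Rz=R.from_euler('z',-.115).as_matrix()
for y,dp in((.087,.004),(.029,0),(-.029,0),(-.087,0)):
    for M,q in((Y,[0,y,.053-dp]),(K,[-.07,y,.028])):
        s=projw(Rz@q+[*T,0],m);b=blobs(M,[s],16)[0] if M[int(s[1])-12:int(s[1])+12,int(s[0])-12:int(s[0])+12].any() else None
        print(y,s.round(1),b)
E
```

```text
clock: 24.72
position: [0.4581, -0.2312, 0.2095]
ee_rot: [0.058, 0.998, -0.0, 0.0]
wrist_force: [-3.1, 1.9, 11.8]
finger_gap: -0.0
gripper_force: 6.0
clock: 25.38
position: [0.3964, -0.224, 0.3618]
ee_rot: [0.058, 0.998, -0.001, 0.001]
wrist_force: [0.3, -0.5, 1.2]
finger_gap: 0.002
gripper_force: 0.0
t 25.38 p [ 0.3964 -0.224   0.3618] th 3.0251 tilt [ 0.0023 -0.0016] F [ 0.3 -0.5  1.2] gap 0.002 gf 0.0
0.087 [322.7 359. ] None
0.087 [322.7 282.1] (array([319.55299539, 283.83410138]), np.int32(217))
0.029 [260.3 360.6] (array([257.325, 354.725]), np.int32(40))
0.029 [258.5 281.8] (array([256.12796209, 283.49763033]), np.int32(211))
-0.029 [201.  357.6] (array([199.2       , 356.86896552]), np.int32(145))
-0.029 [197.8 280.7] (array([195.59358289, 282.15508021]), np.int32(187))
-0.087 [147.2 353. ] (array([145.34375  , 352.2890625]), np.int32(128))
-0.087 [143.1 279.1] (array([141.30625, 280.23125]), np.int32(160))
```

```bash
python3 -c "
from cell import sign_off
print(sign_off())"
```

```text
the job is handed in; nothing more can be done
None
```

I handed the job in at about 25 s: pin a went fully home, so I opened only lid a, laid the brown stick in pocket a and shut the lid again; no verdict came back, I viewed 11 pictures against the limit of 10, and I didn't re-check the felt block or jar after the moves.

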